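# Pack the finished wooden flowers

### The job

Pack the three finished wooden flowers, those with all five petals, in the plywood tray: each upright, bud up, flat on the floor of the paper cup of its own size (large flower in the large cup, medium in medium, small in small). Leave the two unfinished flowers, which have a petal missing, where they lie on the table.

Things in the scene. Friction and masses are not known exactly. Their poses are not given: they have to be found in the camera images.
- large_flower: the large finished wooden flower, loose, five round cream petals lying flat on the table, 92 mm across and 8 mm thick (with thin upper petals, 10.5 mm), with an upright round light-brown bud in the middle, 26 mm in diameter with straight sides up to 34 mm, its carved top at 41 mm: pinch it by the bud, above 13 mm. Under 110 g. Origin: centre of the underside, on the bud's axis; z up along the bud
- medium_flower: the medium finished wooden flower, loose, five round cream petals lying flat on the table, 70 mm across and 8 mm thick (with thin upper petals, 10.5 mm), with an upright round light-brown bud in the middle, 23 mm in diameter with straight sides up to 34 mm, its carved top at 41 mm: pinch it by the bud, above 13 mm. Under 110 g. Origin: centre of the underside, on the bud's axis; z up along the bud
- small_flower: the small finished wooden flower, loose, five round cream petals lying flat on the table, 52 mm across and 8 mm thick (with thin upper petals, 10.5 mm), with an upright round light-brown bud in the middle, 20 mm in diameter with straight sides up to 34 mm, its carved top at 41 mm: pinch it by the bud, above 13 mm. Under 110 g. Origin: centre of the underside, on the bud's axis; z up along the bud
- unfinished_a: a look-alike: the same as the large flower (92 mm across, bud 26 mm thick and 41 mm tall, petals 8 mm thick) but unfinished, with only four petals and a gap where the fifth is missing (towards its own +x); loose, not to be packed. Origin: centre of the underside, on the bud's axis
- unfinished_b: a look-alike: the same as the medium flower (70 mm across, bud 23 mm thick and 41 mm tall, petals 8 mm thick) but unfinished, with only four petals and a gap where the fifth is missing (towards its own +x); loose, not to be packed. Origin: centre of the underside, on the bud's axis
- large_cup: the large packing cup for the large flower: a round, shallow, open white paper cup, 112 mm wide inside, 117 mm outside, 13 mm tall, its floor 4 mm thick, fixed in the plywood tray. Origin: centre of the cup's underside (6 mm above the table); the flower's underside comes to rest 4 mm above it; z up
- medium_cup: the medium packing cup for the medium flower: a round, shallow, open white paper cup, 90 mm wide inside, 95 mm outside, 13 mm tall, its floor 4 mm thick, fixed in the plywood tray. Origin: centre of the cup's underside (6 mm above the table); the flower's underside comes to rest 4 mm above it; z up
- small_cup: the small packing cup for the small flower: a round, shallow, open white paper cup, 72 mm wide inside, 77 mm outside, 13 mm tall, its floor 4 mm thick, fixed in the plywood tray. Origin: centre of the cup's underside (6 mm above the table); the flower's underside comes to rest 4 mm above it; z up
- tray: the plywood packing tray that holds the three cups side by side in a row (120 mm from centre to centre, in any order), 136 x 376 mm outside with walls 22 mm tall and 6 mm thick, floor 6 mm; it does not move. Origin: centre of its underside on the table; y along its length, x across
Not all that is in view belongs to the job. Leave any red look-alike of the small_flower alone. Leave any orange look-alike of the large_flower alone.

How it is judged (in metres and radians):
At the end, for the whole second after the job is handed in: Each of the three five-petal flowers rests in the cup of its own size: within 14 mm of the cup's centre, its underside on the cup's floor (less than 9 mm above the cup's underside), upright within 0.15 rad, at rest and released; both unfinished flowers lie within 30 mm of where they started (horizontal distance between large_flower and large_cup below 0.014 m and z of large_flower in the frame of large_cup between 0 and 0.009 m and angle between each of large_flower, medium_flower, small_flower's own z axis and vertical below 0.15 rad and linear speed of each of large_flower, medium_flower, small_flower below 0.02 m/s and horizontal distance between medium_flower and medium_cup below 0.014 m and z of medium_flower in the frame of medium_cup between 0 and 0.009 m and horizontal distance between small_flower and small_cup below 0.014 m and z of small_flower in the frame of small_cup between 0 and 0.009 m and distance of each of unfinished_a, unfinished_b from where it was at the start of the episode below 0.03 m); the robot touches nothing.
It fails at once if an unfinished flower is moved more than 30 mm from where it lay (distance of any of unfinished_a, unfinished_b from where it was at the start of the episode above 0.03 m).
It also fails if it takes over 80 s, if anything falls off the work surface, if the arm or the gripper's body presses on something with over 40 N, if the wrist force passes 120 N, or if a joint passes its speed limit or range.

### The arm

A 6-joint arm with a two-finger parallel gripper is mounted at the origin on the work surface. World frame = base frame: x ahead of the robot, y to its left, z up, the work surface at z = 0. Lengths are in mm, angles in rad, forces in N, time in s.
With the tool pointing down it reaches from about 400 to 925 mm from the base axis. Payload 12.5 kg.
Tool frame: the origin (TCP) lies midway between the tips of the shut fingers; the grasp point (between the pads) lies 19 mm behind it; z points along the fingers, y is the line along which they close (so a half turn about z gives the same grasp; the last joint's range is limited). The gripper opens to 95 mm and grips with 3 to 60 N. Pads are 20 mm wide; open, the fingers measure 119 mm over their backs; the gripper's body (75 mm by 180 mm) begins 59 mm behind the grasp point.
Start: joints at [-1.381, 0.491, 1.559, -0, 1.092, -0.106], TCP at [182.214, -597.867, 214.661] pointing down, gripper open.
Joint ranges: [-3.1, 3.1], [-0.84, 2.19], [0.05, 2.79], [-1.13, 4.28], [0.06, 2.93], [-2.69, 2.69]. Speed limits (rad/s): [2.22, 2.22, 2.79, 3.14, 3.14, 3.14].

### API

Orientations are given as [roll, pitch, yaw] about the fixed x, y, z axes, in that order (R = Rz(yaw) Ry(pitch) Rx(roll)).
In Python, from cell import * gives the robot as it stands. The module is installed in compiled form; this text tells all that it offers.
- The arm moves only by the tool arm_command, never from a script. Its arguments are lists of equal length, an entry for each row: "delta_pos": the shift along the world's x, y, z in units of 250 mm (1.0 is 250 mm), a list of three; "delta_rot": the turn, a rotation vector about the world's x, y, z in units of 90 degrees (1.0 is 90 degrees), a list of three; "claw": the closure, from 0 (fully open) to 1 (shut). In form: {"delta_pos": [[tx, ty, tz], ...], "delta_rot": [[wx, wy, wz], ...], "claw": [claw, ...]}. A call has exactly 5 rows; each row is the pose to reach, as a shift and turn from the pose commanded when the call began; what a row does not reach only later rows make up. A row lasts 1/12 s, in which the tool goes at most 41.7 mm and 7.16 degrees, less where a joint would pass 70% of its speed; a pose out of reach is approached as far as the arm can. A call with a number of a shift or a turn outside -1 to 1 is refused whole. A call with a gripper value outside its range is refused whole. The fingers move at their own pace and stop on an object; the grip force is fixed at half the most. Time passes only in rows, so rows that repeat a pose let the fingers close, or fill a call up. It gives the time, the measured TCP pose, the force, the opening and the grip force at its end, in the units of the state.
- state(): the state, without advancing time (a new reading comes with each control period).
- read_camera(name): name is "scene" or "side" or "wrist"; returns the picture (420x560x3 uint8, red, green, blue); there is no depth.
- calibration(name): a dict with "camera_matrix" (3x3 intrinsics, pixels), "T" (4x4, takes a point from camera to world coordinates). Camera axes: x right, y down, z forward; pixel columns grow to the right and rows downward; lengths in mm; the calibration is good to about 2 mm. The wrist camera is an equidistant fisheye: a pixel r from the principal point sees the ray r / f radians off the axis. A picture is of the moment at which its call begins: read the wrist's pose just before it. calibration takes no time and is no camera call; for the wrist camera it gives the pose at the moment of the call.
- job_done(): hands the job in; it is judged then, once.
The state is a dict: "t": time; "joints": joint angles; "qvel": joint speeds; "tau": joint torques, N m; "eef_pos": TCP position; "tcp_rot": TCP orientation; "ft_force": force on the tool from outside, world axes, zero at the start; "moment": the same for the moment, N m; "opening": opening from 0.0 (shut) to 1.0 (fully open); "grip_force": force on a finger pad.
Only numpy, scipy, OpenCV 4.12 (cv2) and the standard library are available. Lean on these libraries where they do the work, as an engineer would, in place of code of your own. Each camera call takes 0.05 s, during which the arm holds its last target. There are 200 camera calls.

## Working session

There is one attempt and no reset: what is moved stays moved. The work goes in short steps, Python scripts to look and compute and a tool call to move; the robot and the scene stay as the last step left them, time stands still between calls to the robot, and variables do not carry over. Pictures are saved under pics/ and viewed, at most 14 in all, crops included, and the job is handed in when it is done.

Besides the shell and the picture viewer there is one more tool, called after ">>>" as name(argument=value, ...) on one line, values as JSON. arm_command: Moves the arm, as the interface text tells. Shifts and turns lie within -1 to 1; 1 stands for 250 mm of shift or 90 degrees of turn. Its arguments: {"type":"object","properties":{"delta_pos":{"type":"array"},"delta_rot":{"type":"array"},"claw":{"type":"array"}},"required":["delta_pos","delta_rot","claw"]}

```bash
mkdir -p pics; python3 - <<'E'
from cell import *
import cv2,numpy as np
for n in("scene","side","wrist"):
    c=calibration(n); im=read_camera(n); cv2.imwrite(f"pics/{n}0.png",im[:,:,::-1]); np.save(f"pics/{n}0.npy",im)
    print(n,np.round(c["camera_matrix"],1).tolist(),np.round(c["T"],3).tolist())
print(state())
E
```

```text
scene [[426.4, 0.0, 274.5], [0.0, 426.4, 209.1], [0.0, 0.0, 1.0]] [[-0.494, 0.681, -0.541, 897.888], [0.869, 0.378, -0.319, 245.772], [-0.012, -0.628, -0.778, 607.704], [0.0, 0.0, 0.0, 1.0]]
side [[499.6, 0.0, 281.2], [0.0, 499.6, 212.1], [0.0, 0.0, 1.0]] [[-0.901, -0.277, 0.334, 119.777], [-0.434, 0.551, -0.713, 778.563], [0.013, -0.787, -0.617, 711.295], [0.0, 0.0, 0.0, 1.0]]
wrist [[325.2, 0.0, 283.8], [0.0, 325.2, 209.7], [0.0, 0.0, 1.0]] [[0.291, -0.93, -0.224, 244.84], [-0.957, -0.283, -0.068, -579.474], [0.0, 0.234, -0.972, 384.854], [0.0, 0.0, 0.0, 1.0]]
{'t': 0.15, 'joints': array([-1.38057978e+00,  4.91403327e-01,  1.55930972e+00, -1.66002324e-05,
        1.09172670e+00, -1.05612652e-01]), 'qvel': array([ 0.00056407, -0.00327689,  0.00027504, -0.00065085, -0.00099703,
        0.00127737]), 'tau': array([ 1.28166481e-03, -6.12897491e+01, -2.58277595e+01,  6.92809839e-02,
        4.73135314e-02, -7.30507213e-05]), 'eef_pos': array([ 182.18336117, -597.6646992 ,  214.20694286]), 'tcp_rot': array([-3.14074872e+00, -7.46550708e-05,  2.95836821e-01]), 'ft_force': array([ 0.89133556,  0.30634188, -0.26491618]), 'moment': array([ 0.00940324, -0.00463637,  0.00516374]), 'grip_force': 0.0, 'opening': 0.9978092162158593}
```

View pics/scene0.png

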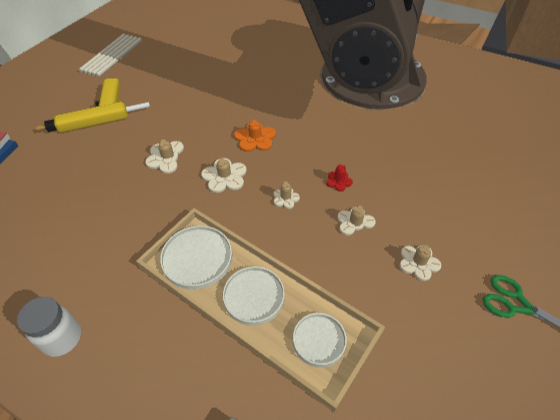

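View pics/side0.png

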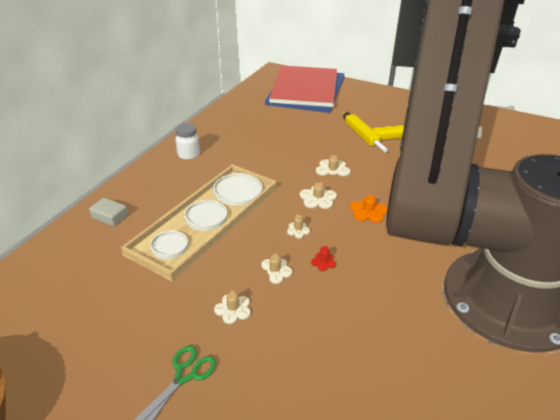

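View pics/wrist0.png

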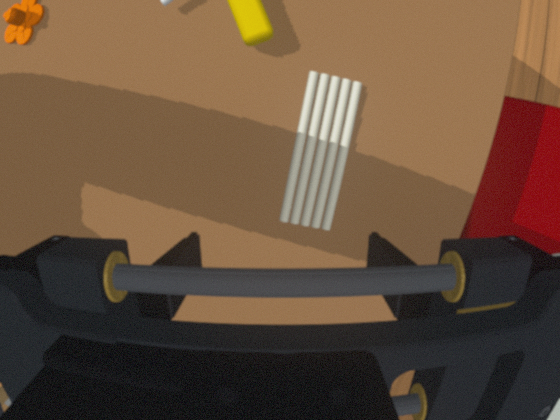

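The scene shows five cream flowers at about (165,155), (223,173), (286,195), (357,218) and (421,260). The cups are large (196,257), medium (253,295) and small (319,340). The orange and red flowers are decoys. The wrist view shows only the background (orange decoy, sticks, book). Next I zoom in to count petals and measure.

```bash
cat > h.py <<'E'
from cell import *
import cv2,numpy as np
def ray(n,uv,c=None):
    c=c or calibration(n); K=c["camera_matrix"];T=np.array(c["T"])
    d=np.array([(uv[0]-K[0][2])/K[0][0],(uv[1]-K[1][2])/K[1][1],1.])
    if n=="wrist":
        r=np.hypot(d[0],d[1]); d=np.array([d[0]/r*np.sin(r),d[1]/r*np.sin(r),np.cos(r)])
    return T[:3,3],T[:3,:3]@d
def plane(n,uv,z,c=None):
    o,d=ray(n,uv,c); return (o+d*(z-o[2])/d[2])[:2]
def pix(n,P):
    c=calibration(n);K=np.array(c["camera_matrix"]);T=np.array(c["T"]);p=T[:3,:3].T@(np.array(P)-T[:3,3]);p=K@p;return p[:2]/p[2]
def topdown(n,im,z,x0,x1,y0,y1,s=1.0):
    # orthographic picture of the plane z: column = (y1-y)*s, row = (x1-x)*s
    P=[(x0,y0),(x1,y0),(x1,y1),(x0,y1)]
    src=np.float32([pix(n,(*p,z)) for p in P]); dst=np.float32([((y1-y)*s,(x1-x)*s) for x,y in P])
    return cv2.warpPerspective(im,cv2.getPerspectiveTransform(src,dst),(int((y1-y0)*s),int((x1-x0)*s)),flags=cv2.INTER_CUBIC)
def blobs(n,im,amin=25):
    h=cv2.cvtColor(im,cv2.COLOR_RGB2HSV); m=((h[...,1]<95)&(h[...,2]>150)).astype(np.uint8)
    k,l,st,ce=cv2.connectedComponentsWithStats(m)
    return m,[(st[i],ce[i]) for i in range(1,k) if st[i][4]>=amin]
E
python3 - <<'E'
from h import *
for n,(a,b,c,d),s in(("scene",(130,450,125,285),2.5),("side",(205,360,145,330),3.2)):
    im=np.load(f"pics/{n}0.npy")
    cv2.imwrite(f"pics/{n}_crop.png",cv2.resize(im[c:d,a:b,::-1],None,fx=s,fy=s,interpolation=cv2.INTER_CUBIC))
    m,B=blobs(n,im)
    for st,ce in B:
        if 300>st[2]: print(n,st.tolist(),np.round(ce,1),"z8:",np.round(plane(n,ce,8)))
E
```

```text
scene [0, 0, 111, 60, 3579] [38.  20.4] z8: [ 207. -931.]
scene [80, 52, 38, 24, 468] [98.4 63.7] z8: [ 287. -619.]
scene [126, 102, 24, 9, 117] [137.3 106. ] z8: [ 371. -419.]
scene [0, 135, 10, 12, 47] [  4.  140.1] z8: [ 595. -589.]
scene [146, 140, 38, 34, 654] [164.7 157.7] z8: [ 473. -258.]
scene [201, 157, 46, 36, 881] [225.1 176.5] z8: [ 457. -123.]
scene [274, 188, 26, 21, 286] [286.3 199.1] z8: [450.   8.]
scene [338, 209, 38, 27, 475] [354.7 222.7] z8: [439. 139.]
scene [158, 224, 75, 66, 3617] [196.  257.1] z8: [633. -63.]
scene [400, 245, 42, 36, 718] [419.6 264.1] z8: [466. 264.]
scene [223, 265, 62, 61, 2885] [253.5 295.3] z8: [646.  57.]
scene [28, 310, 50, 47, 1005] [ 58.  338.4] z8: [ 846. -156.]
scene [293, 312, 54, 56, 2279] [319.3 339.4] z8: [660. 177.]
scene [323, 394, 10, 10, 25] [326.8 399. ] z8: [729. 221.]
side [484, 0, 76, 120, 6484] [530.   63.3] z8: [   60. -1268.]
side [459, 6, 12, 7, 68] [464.9   9.4] z8: [  398. -1857.]
side [392, 66, 22, 24, 397] [402.8  77.3] z8: [ 453. -917.]
side [445, 84, 11, 7, 69] [450.  87.] z8: [ 288. -911.]
side [269, 98, 65,
[... 285 characters left out ...]
e [184, 173, 79, 58, 2509] [222.3 200.7] z8: [643. -11.]
side [299, 186, 38, 23, 545] [317.6 198.2] z8: [ 447. -121.]
side [89, 197, 37, 29, 618] [105.1 210.2] z8: [862. 140.]
side [287, 222, 23, 17, 233] [297.7 230.4] z8: [441.   8.]
side [149, 230, 40, 30, 972] [168.6 244.4] z8: [664. 171.]
side [487, 250, 73, 38, 443] [522.4 276.7] z8: [-15. -62.]
side [261, 258, 32, 26, 431] [276.9 270.8] z8: [426. 140.]
side [214, 295, 37, 30, 642] [232.9 309.9] z8: [454. 266.]
side [457, 303, 12, 9, 66] [462.3 307.3] z8: [78. 72.]
side [550, 333, 10, 11, 63] [554.5 338.3] z8: [-79.  73.]
side [134, 381, 44, 39, 335] [155.9 401.5] z8: [468. 476.]
side [146, 403, 18, 17, 66] [153.8 413.1] z8: [459. 493.]
```

View pics/scene_crop.png

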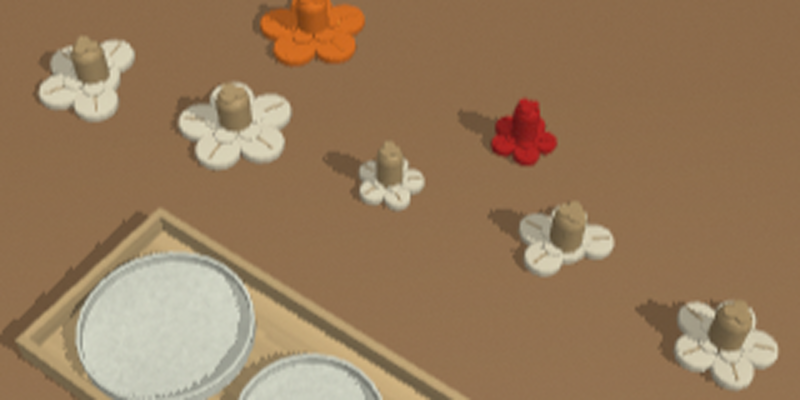

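View pics/side_crop.png

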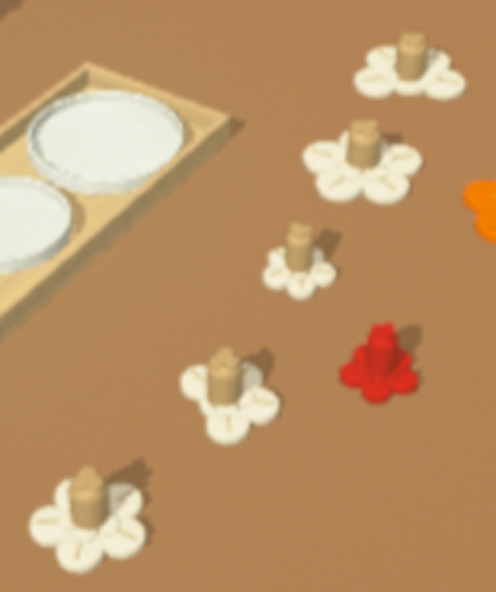

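The crops show five petals at scene (223,173), which is the large flower, at (286,195), the small, and at (421,260), the medium. The flowers at (165,155) and (357,218) have four petals and are the unfinished ones. Next I get precise centres from rectified enclosing circles, plus the tray.

```bash
python3 - <<'E'
from h import *
G={"large":(452,-122),"small":(446,8),"medium":(460,265),"unfA":(468,-258),"unfB":(432,139)}
for n in("scene","side"):
    im=np.load(f"pics/{n}0.npy"); s=2
    for k,(x,y) in G.items():
        t=topdown(n,im,8,x-65,x+65,y-65,y+65,s); m,B=blobs(n,t,150)
        m=cv2.morphologyEx(m,cv2.MORPH_OPEN,np.ones((3,3)))
        c,r=cv2.minEnclosingCircle(cv2.findNonZero(m)); print(n,k,np.round([x+65-c[1]/s,y+65-c[0]/s,2*r/s],1))
    # cups, tray
    t=topdown(n,im,22,500,800,-220,360,1); np.save(f"pics/td_{n}.npy",t)
    h=cv2.cvtColor(t,cv2.COLOR_RGB2HSV); m=((h[...,2]>155)).astype(np.uint8)
    m=cv2.morphologyEx(cv2.morphologyEx(m,cv2.MORPH_OPEN,np.ones((3,3))),cv2.MORPH_CLOSE,np.ones((9,9)))
    C=max(cv2.findContours(m,0,2)[0],key=cv2.contourArea); (cx,cy),wh,a=cv2.minAreaRect(C)
    print(n,"tray",np.round([800-cy,360-cx,*wh,a],1)); 
    t=topdown(n,im,19,500,800,-220,360,1);m,B=blobs(n,t,2000)
    if n=="scene": cv2.imwrite("pics/td.png",t[:,:,::-1])
    for st,ce in B: print(n,"cup",np.round([800-ce[1],360-ce[0]],1),st.tolist())
E
```

```text
scene large [ 451.8 -126.7   96.3]
scene small [447.4   5.   54.1]
scene medium [461.7 261.5  72.1]
scene unfA [ 466.  -257.    98.5]
scene unfB [435.9 139.4  69.4]
scene tray [646.7  57.2 377.8 137.2   6.8]
scene cup [663.  177.2] [144, 95, 78, 84, 4789]
scene cup [649.   58.8] [252, 100, 99, 103, 7517]
scene cup [635.3 -59.2] [358, 103, 123, 123, 11523]
side large [ 448.1 -125.6   97.8]
side small [441.3   4.9  59.1]
side medium [457.2 261.9  74.7]
side unfA [ 463.6 -258.9   98. ]
side unfB [431.2 139.3  75.9]
side tray [650.5  70.5 299.  579.   90. ]
side cup [656.7 179. ] [136, 99, 91, 89, 6216]
side cup [635.4  -9.5] [243, 103, 244, 127, 22546]
```

View pics/td.png

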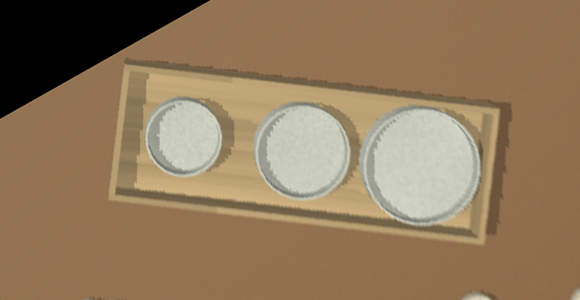

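The tray measures 378 x 137 mm as it should, centred at (647,57). That puts the cups at large (632,-62), medium (647,57) and small (661,176). The flowers are at large (450,-126), small (444,5) and medium (460,262). I'm moving to the large flower.

>>> arm_command(delta_pos=[[0.08,0.14,-0.02],[0.16,0.28,-0.04],[0.24,0.42,-0.06],[0.32,0.56,-0.08],[0.4,0.7,-0.1]], delta_rot=[[0,0,0],[0,0,0],[0,0,0],[0,0,0],[0,0,0]], claw=[0.35,0.35,0.35,0.35,0.35])

```text
t: 0.57
eef_pos: [282.6, -421.1, 189.3]
tcp_rot: [-3.141, 0.0, 0.295]
ft_force: [1.1, -0.8, -0.3]
opening: 0.704
grip_force: 0.0
```

>>> arm_command(delta_pos=[[0.08,0.14,-0.02],[0.16,0.28,-0.04],[0.24,0.42,-0.06],[0.32,0.56,-0.08],[0.4,0.7,-0.1]], delta_rot=[[0,0,0],[0,0,0],[0,0,0],[0,0,0],[0,0,0]], claw=[0.35,0.35,0.35,0.35,0.35])

```text
t: 0.98
eef_pos: [382.7, -246.1, 164.5]
tcp_rot: [3.141, -0.0, 0.295]
ft_force: [0.6, -0.8, 0.1]
opening: 0.649
grip_force: 0.0
```

>>> arm_command(delta_pos=[[0.07,0.12,-0.04],[0.14,0.24,-0.08],[0.2,0.36,-0.12],[0.27,0.48,-0.16],[0.27,0.48,-0.16]], delta_rot=[[0,0,0],[0,0,0],[0,0,0],[0,0,0],[0,0,0]], claw=[0.35,0.35,0.35,0.35,0.35])

```text
t: 1.4
eef_pos: [450.9, -123.7, 123.2]
tcp_rot: [-3.14, 0.001, 0.3]
ft_force: [0.1, 0.2, 0.4]
opening: 0.649
grip_force: 0.0
```

```bash
python3 - <<'E'
from h import *
c=calibration("wrist"); im=read_camera("wrist"); np.save("pics/w1.npy",im); np.save("pics/w1T.npy",c["T"])
s=state(); print(s["eef_pos"])
def wp(P):
    K=np.array(c["camera_matrix"]);T=np.array(c["T"]);p=T[:3,:3].T@(np.array(P)-T[:3,3]);r=np.hypot(p[0],p[1]);a=np.arctan2(r,p[2]);return K[0,2]+K[0,0]*a*p[0]/r,K[1,2]+K[0,0]*a*p[1]/r
o=im[:,:,::-1].copy()
for x,y in((450,-126),):
    for z in(10,41):
        u=wp((x,y,z)); print(u); cv2.circle(o,tuple(int(v) for v in u),2,(0,0,255),-1)
    for a in np.linspace(0,6.28,40):
        u=wp((x+46*np.cos(a),y+46*np.sin(a),8)); cv2.circle(o,tuple(int(v) for v in u),1,(255,0,0),-1)
cv2.imwrite("pics/w1.png",o)
E
```

```text
[ 450.21498945 -125.4956184   123.80149228]
(np.float64(285.0532083828791), np.float64(207.93994814376893))
(np.float64(285.1791502437504), np.float64(216.79294370754803))
```

View pics/w1.png

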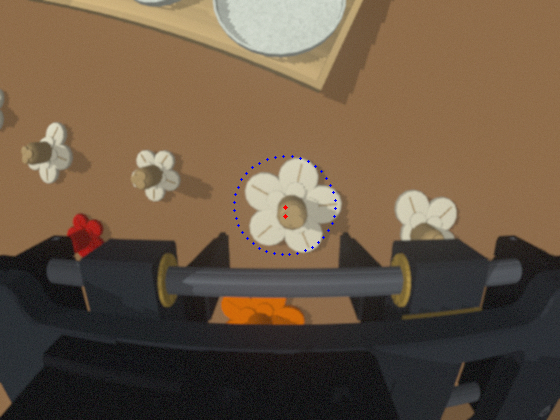

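The wrist view shows the large flower with its bud at (292,213), about 7 px to the right of the projected guess. The arm was still settling, so I remeasure it settled and cast the blobs onto the z=8 plane.

```bash
cat >> h.py <<'E'
def wflowers(im,c,z=8):
    m,B=blobs("wrist",im,300)
    k,l=cv2.connectedComponents(m)
    for i in range(1,k):
        cs=cv2.findNonZero((l==i).astype(np.uint8))
        if len(cs)<300 or cs[:,0,1].min()<3 or len(cs)>12000: continue
        pts=np.float32([plane("wrist",p[0],z,c) for p in cs[::2]]); (x,y),r=cv2.minEnclosingCircle(pts)
        if r<70: print("flower px",np.round(cs[:,0].mean(0)),"circle",np.round([x,y,2*r],1),"mean",np.round(pts.mean(0),1))
E
python3 - <<'E'
from h import *
read_camera("wrist"); print(state()["eef_pos"],state()["eef_pos"])
c=calibration("wrist"); im=read_camera("wrist"); np.save("pics/w2.npy",im)
wflowers(im,c)
print(state()["eef_pos"],state()["qvel"].round(3))
E
```

```text
[ 449.8667605  -126.85466824  124.27203832] [ 449.8667605  -126.85466824  124.27203832]
flower px [ 51. 152.] circle [433.9 135.7  69.5] mean [433.3 127.2]
flower px [155. 170.] circle [444.3   1.5  51.5] mean [447.8  -2.4]
flower px [287. 203.] circle [ 451.7 -130.9   91.7] mean [ 453.  -129.6]
flower px [421. 211.] circle [ 481.3 -261.8   78.1] mean [ 484.5 -256.8]
[ 449.68408425 -127.79936526  124.61452523] [-0.033 -0.011 -0.001  0.001  0.002 -0.001]
```

>>> arm_command(delta_pos=[[0.006,-0.01,-0.12],[0.006,-0.01,-0.24],[0.006,-0.01,-0.36],[0.006,-0.01,-0.43],[0.006,-0.01,-0.43]], delta_rot=[[0,0,0],[0,0,0],[0,0,0],[0,0,0],[0,0,0]], claw=[0.35,0.35,0.35,0.35,0.35])

```text
t: 1.97
eef_pos: [449.6, -131.2, 14.8]
tcp_rot: [-3.139, 0.003, 0.294]
ft_force: [-0.4, 0.3, 1.1]
opening: 0.651
grip_force: 0.0
```

>>> arm_command(delta_pos=[[0,0,0],[0,0,0],[0,0,0],[0,0,0],[0,0,0]], delta_rot=[[0,0,0],[0,0,0],[0,0,0],[0,0,0],[0,0,0]], claw=[1,1,1,1,1])

```text
t: 2.38
eef_pos: [451.6, -130.6, 18.1]
tcp_rot: [3.14, -0.001, 0.296]
ft_force: [-0.1, 0.0, -0.8]
opening: 0.359
grip_force: 0.0
```

>>> arm_command(delta_pos=[[0,0,0],[0,0,0],[0,0,0],[0,0,0.0],[0,0,0.0]], delta_rot=[[0,0,0],[0,0,0],[0,0,0],[0,0,0],[0,0,0]], claw=[1,1,1,1,1])

```text
t: 2.8
eef_pos: [451.5, -130.4, 17.7]
tcp_rot: [3.141, -0.001, 0.296]
ft_force: [-0.6, -0.5, 8.4]
opening: 0.263
grip_force: 30.0
```

>>> arm_command(delta_pos=[[0,0,0.06],[0,0,0.14],[0,0,0.22],[0,0,0.3],[0,0,0.3]], delta_rot=[[0,0,0],[0,0,0],[0,0,0],[0,0,0],[0,0,0]], claw=[1,1,1,1,1])

```text
t: 3.22
eef_pos: [452.4, -130.7, 95.0]
tcp_rot: [3.138, -0.003, 0.296]
ft_force: [0.2, -0.4, -0.2]
opening: 0.265
grip_force: 30.0
```

>>> arm_command(delta_pos=[[0.144,0.052,0],[0.288,0.104,0],[0.432,0.156,0],[0.576,0.208,0],[0.72,0.258,0]], delta_rot=[[0,0,0],[0,0,0],[0,0,0],[0,0,0],[0,0,0]], claw=[1,1,1,1,1])

```text
t: 3.63
eef_pos: [632.5, -64.8, 91.3]
tcp_rot: [-3.141, 0.001, 0.296]
ft_force: [0.9, -0.4, -1.3]
opening: 0.261
grip_force: 30.0
```

>>> arm_command(delta_pos=[[0,0,0],[0,0,0],[0,0,0],[0,0,0.0],[0,0,0.0]], delta_rot=[[0,0,0],[0,0,0],[0,0,0],[0,0,0],[0,0,0]], claw=[1,1,1,1,1])

```text
t: 4.05
eef_pos: [630.3, -66.4, 92.1]
tcp_rot: [-3.141, 0.001, 0.295]
ft_force: [0.2, -0.2, -0.5]
opening: 0.265
grip_force: 30.0
```

```bash
python3 - <<'E'
from h import *
c=calibration("wrist"); im=read_camera("wrist"); np.save("pics/w3.npy",im); cv2.imwrite("pics/w3.png",im[:,:,::-1]); print(state()["eef_pos"])
wflowers(im,c,19)
m,B=blobs("wrist",im,300)
for st,ce in B: print(st.tolist(),ce.round())
E
```

```text
[630.50273205 -66.38194219  92.26717215]
flower px [ 47. 111.] circle [663.7 176.1  90.6] mean [661.8 166.6]
flower px [421. 381.] circle [ 498.5 -261.1   42.4] mean [ 497.8 -262.3]
[14, 66, 57, 88, 2822] [ 47. 111.]
[67, 78, 145, 151, 10140] [146. 151.]
[154, 108, 225, 145, 13640] [279. 189.]
[405, 371, 32, 21, 496] [421. 381.]
```

View pics/w3.png

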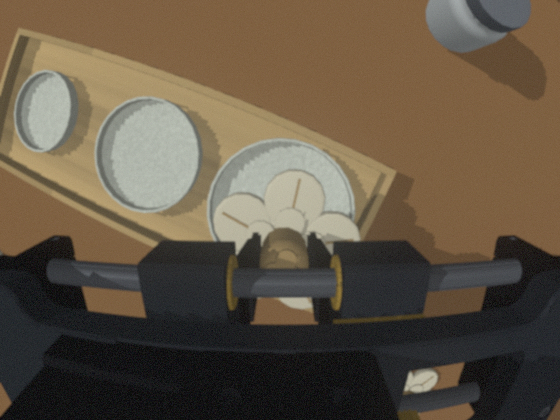

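The wrist view shows the held flower over the large cup, whose rim spans about (208–354, top at 139). The medium cup is at (148,154) and the small at (46,111). I fit the rim circles at z=19.

```bash
cat >> h.py <<'E'
from scipy.optimize import least_squares
def rim(im,c,cols,rows,R,z=19):
    h=cv2.cvtColor(im,cv2.COLOR_RGB2HSV); m=(h[...,1]<60).astype(np.uint8)  # paper is grey
    m=cv2.morphologyEx(m,cv2.MORPH_OPEN,np.ones((3,3)))
    P=[]
    for u in range(*cols):
        v=np.flatnonzero(m[rows[0]:rows[1],u])
        if len(v): P.append(plane("wrist",(u,rows[0]+v[0]),z,c))
    P=np.array(P); f=least_squares(lambda q:np.hypot(*(P-q[:2]).T)-q[2],[*P.mean(0)-[30,0],R],loss="soft_l1")
    g=least_squares(lambda q:np.hypot(*(P-q[:2]).T)-R,f.x[:2],loss="soft_l1")
    print("free",f.x.round(1),"fixed R",g.x.round(1),"rms",round(np.sqrt(np.mean(g.fun**2)),1),len(P))
E
python3 - <<'E'
from h import *
c=calibration("wrist"); im=np.load("pics/w3.npy")
rim(im,c,(213,350),(125,215),58.5); rim(im,c,(102,196),(85,150),47.5); rim(im,c,(20,72),(60,115),38.5)
E
```

```text
free [632.4 -64.   59.1] fixed R [633.  -63.8] rms 0.2 137
free [643.9  53.6  50.9] fixed R [647.7  54.4] rms 0.6 94
free [651.1 170.3  48.9] fixed R [662.2 172.9] rms 1.3 52
```

>>> arm_command(delta_pos=[[0.006,0.006,-0.08],[0.006,0.006,-0.16],[0.006,0.006,-0.22],[0.006,0.006,-0.25],[0.006,0.006,-0.256]], delta_rot=[[0,0,0],[0,0,0],[0,0,0],[0,0,0],[0,0,0]], claw=[1,1,1,1,1])

```text
t: 4.52
eef_pos: [632.1, -64.7, 27.3]
tcp_rot: [-3.141, 0.001, 0.295]
ft_force: [0.5, -0.4, -0.7]
opening: 0.269
grip_force: 30.0
```

>>> arm_command(delta_pos=[[0,0,0],[0,0,0],[0,0,0],[0,0,0.0],[0,0,0.0]], delta_rot=[[0,0,0],[0,0,0],[0,0,0],[0,0,0],[0,0,0]], claw=[1,1,0.55,0.55,0.55])

```text
t: 4.93
eef_pos: [633.0, -64.4, 28.8]
tcp_rot: [3.141, -0.001, 0.296]
ft_force: [-0.4, 0.8, 1.0]
opening: 0.416
grip_force: 0.0
```

>>> arm_command(delta_pos=[[0,0,0],[0,0,0],[0,0,0.04],[0,0,0.16],[0,0,0.3]], delta_rot=[[0,0,0],[0,0,0],[0,0,0],[0,0,0],[0,0,0]], claw=[0.4,0.4,0.4,0.4,0.4])

```text
t: 5.35
eef_pos: [631.7, -64.2, 102.9]
tcp_rot: [-3.14, 0.003, 0.296]
ft_force: [0.8, -0.2, 0.2]
opening: 0.598
grip_force: 0.0
```

>>> arm_command(delta_pos=[[-0.15,0.053,0],[-0.3,0.106,0],[-0.45,0.16,0],[-0.6,0.213,0],[-0.752,0.266,0]], delta_rot=[[0,0,0],[0,0,0],[0,0,0],[0,0,0],[0,0,0]], claw=[0.45,0.45,0.45,0.45,0.45])

```text
t: 5.77
eef_pos: [443.0, 2.6, 103.9]
tcp_rot: [3.141, -0.001, 0.296]
ft_force: [1.4, -0.2, -0.2]
opening: 0.551
grip_force: 0.0
```

>>> arm_command(delta_pos=[[0,0,0],[0,0,0],[0,0,0],[0,0,0.0],[0,0,0.0]], delta_rot=[[0,0,0],[0,0,0],[0,0,0],[0,0,0],[0,0,0]], claw=[0.45,0.45,0.45,0.45,0.45])

```text
t: 6.18
eef_pos: [445.8, 1.8, 103.2]
tcp_rot: [3.141, -0.001, 0.295]
ft_force: [1.0, 0.4, 0.2]
opening: 0.548
grip_force: 0.0
```

```bash
python3 - <<'E'
from h import *
c=calibration("wrist"); im=read_camera("wrist"); np.save("pics/w4.npy",im); cv2.imwrite("pics/w4.png",im[:,:,::-1]); print(state()["eef_pos"])
wflowers(im,c)
s=read_camera("scene"); np.save("pics/s4.npy",s)
t=topdown("scene",s,18,550,750,-150,250,2); cv2.imwrite("pics/s4.png",t[:,:,::-1])
E
```

```text
[445.50344004   1.8184689  103.0834053 ]
flower px [ 44. 125.] circle [459.  259.1  69.5] mean [460.8 253.5]
flower px [145. 183.] circle [434.  129.1  68.1] mean [435.2 125.3]
flower px [281. 210.] circle [444.3   1.4  52. ] mean [446.2   2.9]
flower px [528. 235.] circle [ 490.9 -257.2   74.2] mean [ 496.4 -259.1]
```

View pics/s4.png

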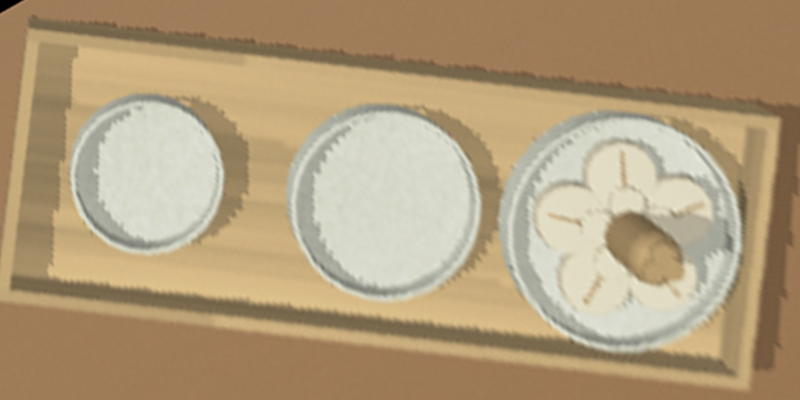

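The rectified view shows the large flower flat in the large cup, well centred at about (622,228). Next is the small flower.

>>> arm_command(delta_pos=[[-0.004,0,-0.1],[-0.004,0,-0.2],[-0.004,0,-0.3],[-0.004,0,-0.344],[-0.004,0,-0.344]], delta_rot=[[0,0,0],[0,0,0],[0,0,0],[0,0,0],[0,0,0]], claw=[0.45,0.45,0.45,0.45,0.45])

```text
t: 6.7
eef_pos: [443.0, 2.1, 14.9]
tcp_rot: [-3.14, 0.004, 0.295]
ft_force: [-0.9, -0.9, 0.4]
opening: 0.552
grip_force: 0.0
```

>>> arm_command(delta_pos=[[0,0,0],[0,0,0],[0,0,0],[0,0,0.0],[0,0,0.0]], delta_rot=[[0,0,0],[0,0,0],[0,0,0],[0,0,0],[0,0,0]], claw=[1,1,1,1,1])

```text
t: 7.12
eef_pos: [444.1, 2.1, 17.8]
tcp_rot: [3.141, -0.001, 0.296]
ft_force: [0.1, 0.5, 0.3]
opening: 0.254
grip_force: 0.0
```

>>> arm_command(delta_pos=[[0,0,0],[0,0,0],[0,0,0],[0,0,0.0],[0,0,0.0]], delta_rot=[[0,0,0],[0,0,0],[0,0,0],[0,0,0],[0,0,0]], claw=[1,1,1,1,1])

```text
t: 7.53
eef_pos: [444.0, 2.1, 17.7]
tcp_rot: [3.141, -0.001, 0.296]
ft_force: [-1.2, -0.2, 7.9]
opening: 0.204
grip_force: 30.0
```

>>> arm_command(delta_pos=[[0,0,0.08],[0,0,0.19],[0,0,0.3],[0.12,0.095,0.3],[0.24,0.19,0.3]], delta_rot=[[0,0,0],[0,0,0],[0,0,0],[0,0,0],[0,0,0]], claw=[1,1,1,1,1])

```text
t: 7.95
eef_pos: [504.7, 49.7, 94.5]
tcp_rot: [3.14, -0.003, 0.293]
ft_force: [0.4, -1.1, 0.0]
opening: 0.202
grip_force: 30.0
```

>>> arm_command(delta_pos=[[0.126,0.099,0],[0.252,0.199,0],[0.377,0.298,0],[0.502,0.398,0],[0.628,0.497,0]], delta_rot=[[0,0,0],[0,0,0],[0,0,0],[0,0,0],[0,0,0]], claw=[1,1,1,1,1])

```text
t: 8.37
eef_pos: [661.7, 175.4, 92.3]
tcp_rot: [3.141, 0.0, 0.296]
ft_force: [0.6, -1.2, 0.4]
opening: 0.201
grip_force: 30.0
```

>>> arm_command(delta_pos=[[0,0,0],[0,0,0],[0,0,0],[0,0,0.0],[0,0,0.0]], delta_rot=[[0,0,0],[0,0,0],[0,0,0],[0,0,0],[0,0,0]], claw=[1,1,1,1,1])

```text
t: 8.78
eef_pos: [660.1, 173.0, 92.5]
tcp_rot: [3.142, 0.0, 0.295]
ft_force: [-0.1, -0.3, 0.4]
opening: 0.203
grip_force: 30.0
```

```bash
python3 - <<'E'
from h import *
c=calibration("wrist"); im=read_camera("wrist"); np.save("pics/w5.npy",im); cv2.imwrite("pics/w5.png",im[:,:,::-1]); print(state()["eef_pos"])
E
```

```text
[660.26778203 173.09678008  92.57391857]
```

View pics/w5.png

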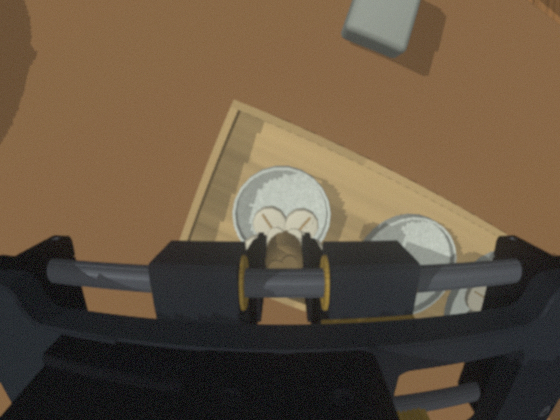

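The view shows the small flower held over the small cup, whose rim is about (234–330, top at 166). I fit that rim.

```bash
python3 - <<'E'
from h import *
c=calibration("wrist"); im=np.load("pics/w5.npy")
rim(im,c,(238,327),(155,215),38.5); rim(im,c,(375,450),(205,250),47.5)
E
```

```text
free [662.4 174.9  37.9] fixed R [661.7 174.8] rms 0.3 89
free [644.3  58.9  51.2] fixed R [648.2  59.9] rms 0.5 75
```

>>> arm_command(delta_pos=[[0.006,0.006,-0.08],[0.006,0.006,-0.16],[0.006,0.006,-0.22],[0.006,0.006,-0.25],[0.006,0.006,-0.257]], delta_rot=[[0,0,0],[0,0,0],[0,0,0],[0,0,0],[0,0,0]], claw=[1,1,1,1,1])

```text
t: 9.25
eef_pos: [661.7, 174.9, 27.0]
tcp_rot: [-3.142, 0.001, 0.295]
ft_force: [-0.0, -0.1, -0.0]
opening: 0.204
grip_force: 30.0
```

>>> arm_command(delta_pos=[[0,0,0],[0,0,0],[0,0,0],[0,0,0.0],[0,0,0.0]], delta_rot=[[0,0,0],[0,0,0],[0,0,0],[0,0,0],[0,0,0]], claw=[1,1,0.55,0.55,0.55])

```text
t: 9.67
eef_pos: [662.4, 175.4, 28.5]
tcp_rot: [3.141, -0.001, 0.296]
ft_force: [0.3, 0.6, 0.3]
opening: 0.357
grip_force: 0.0
```

>>> arm_command(delta_pos=[[0,0,0],[0,0,0],[0,0,0.04],[0,0,0.16],[0,0,0.3]], delta_rot=[[0,0,0],[0,0,0],[0,0,0],[0,0,0],[0,0,0]], claw=[0.45,0.45,0.45,0.45,0.45])

```text
t: 10.08
eef_pos: [661.2, 175.2, 102.5]
tcp_rot: [-3.141, 0.004, 0.296]
ft_force: [0.3, 0.4, 0.9]
opening: 0.547
grip_force: 0.0
```

>>> arm_command(delta_pos=[[-0.14,0.058,0],[-0.28,0.116,0],[-0.42,0.174,0],[-0.56,0.232,0],[-0.7,0.29,0]], delta_rot=[[0,0,0],[0,0,0],[0,0,0],[0,0,0],[0,0,0]], claw=[0.45,0.45,0.45,0.45,0.45])

```text
t: 10.5
eef_pos: [485.6, 248.2, 103.8]
tcp_rot: [3.142, -0.001, 0.295]
ft_force: [0.6, 0.9, 0.8]
opening: 0.55
grip_force: 0.0
```

>>> arm_command(delta_pos=[[-0.11,0.045,0],[-0.11,0.045,0],[-0.11,0.045,0],[-0.11,0.045,0.0],[-0.11,0.045,0.0]], delta_rot=[[0,0,0],[0,0,0],[0,0,0],[0,0,0],[0,0,0]], claw=[0.45,0.45,0.45,0.45,0.45])

```text
t: 10.92
eef_pos: [460.9, 258.9, 103.2]
tcp_rot: [3.142, -0.001, 0.295]
ft_force: [-0.3, 0.2, 0.2]
opening: 0.556
grip_force: 0.0
```

```bash
python3 - <<'E'
from h import *
c=calibration("wrist"); im=read_camera("wrist"); np.save("pics/w6.npy",im); cv2.imwrite("pics/w6.png",im[:,:,::-1]); print(state()["eef_pos"])
wflowers(im,c)
E
```

```text
[460.76679403 258.81319548 103.02405222]
flower px [530.  95.] circle [648.5  49.8 118. ] mean [647.6  55.6]
flower px [ 42. 133.] circle [472.9 508.4  58.9] mean [468.1 511.2]
flower px [280. 211.] circle [459.2 260.   70.1] mean [460.8 260.8]
```

View pics/w6.png

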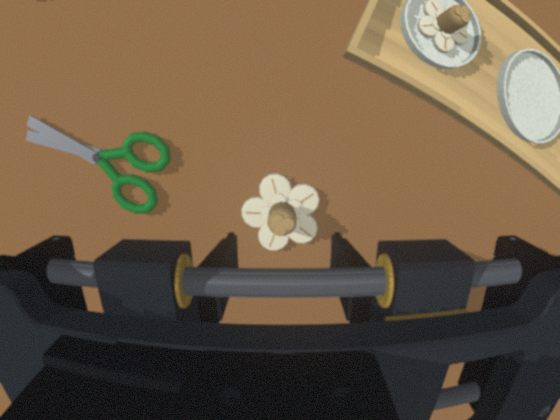

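The view shows the five-petal medium flower at (281,212), 70 mm across as it should be, and the small flower lying in its cup at (442,28). I descend to grip the medium one.

>>> arm_command(delta_pos=[[-0.005,0.004,-0.1],[-0.005,0.004,-0.2],[-0.005,0.004,-0.3],[-0.005,0.004,-0.344],[-0.005,0.004,-0.344]], delta_rot=[[0,0,0],[0,0,0],[0,0,0],[0,0,0],[0,0,0]], claw=[0.45,0.45,0.45,0.45,0.45])

```text
t: 11.38
eef_pos: [458.0, 259.3, 14.7]
tcp_rot: [3.141, 0.004, 0.295]
ft_force: [-1.3, -0.8, -0.4]
opening: 0.551
grip_force: 0.0
```

>>> arm_command(delta_pos=[[0,0,0],[0,0,0],[0,0,0],[0,0,0.0],[0,0,0.0]], delta_rot=[[0,0,0],[0,0,0],[0,0,0],[0,0,0],[0,0,0]], claw=[1,1,1,1,1])

```text
t: 11.8
eef_pos: [458.8, 260.3, 17.7]
tcp_rot: [-3.142, -0.001, 0.296]
ft_force: [1.1, -0.1, -0.5]
opening: 0.258
grip_force: 0.0
```

>>> arm_command(delta_pos=[[0,0,0],[0,0,0],[0,0,0],[0,0,0.0],[0,0,0.0]], delta_rot=[[0,0,0],[0,0,0],[0,0,0],[0,0,0],[0,0,0]], claw=[1,1,1,1,1])

```text
t: 12.22
eef_pos: [458.8, 260.3, 17.7]
tcp_rot: [-3.142, -0.001, 0.296]
ft_force: [-1.8, 0.3, 7.6]
opening: 0.238
grip_force: 30.0
```

>>> arm_command(delta_pos=[[0,0,0.08],[0,0,0.19],[0,0,0.3],[0.1,-0.11,0.3],[0.2,-0.22,0.3]], delta_rot=[[0,0,0],[0,0,0],[0,0,0],[0,0,0],[0,0,0]], claw=[1,1,1,1,1])

```text
t: 12.63
eef_pos: [509.0, 205.7, 94.0]
tcp_rot: [3.141, -0.003, 0.299]
ft_force: [0.1, 0.1, -0.5]
opening: 0.236
grip_force: 30.0
```

>>> arm_command(delta_pos=[[0.11,-0.12,0],[0.22,-0.24,0],[0.33,-0.36,0],[0.44,-0.48,0],[0.553,-0.599,0]], delta_rot=[[0,0,0],[0,0,0],[0,0,0],[0,0,0],[0,0,0]], claw=[1,1,1,1,1])

```text
t: 13.05
eef_pos: [647.7, 53.6, 92.2]
tcp_rot: [3.142, -0.0, 0.296]
ft_force: [0.4, 0.7, -0.3]
opening: 0.233
grip_force: 30.0
```

>>> arm_command(delta_pos=[[0,0,0],[0,0,0],[0,0,0],[0,0,0.0],[0,0,0.0]], delta_rot=[[0,0,0],[0,0,0],[0,0,0],[0,0,0],[0,0,0]], claw=[1,1,1,1,1])

```text
t: 13.47
eef_pos: [646.1, 56.5, 92.1]
tcp_rot: [3.142, 0.0, 0.297]
ft_force: [0.7, 0.5, -0.6]
opening: 0.237
grip_force: 30.0
```

```bash
python3 - <<'E'
from h import *
c=calibration("wrist"); im=read_camera("wrist"); np.save("pics/w7.npy",im); cv2.imwrite("pics/w7.png",im[:,:,::-1]); print(state()["eef_pos"])
rim(im,c,(232,330),(140,215),47.5)
E
```

```text
[646.18594891  56.44820708  92.16035312]
free [647.3  55.6  47.3] fixed R [647.1  55.5] rms 0.2 98
```

View pics/w7.png

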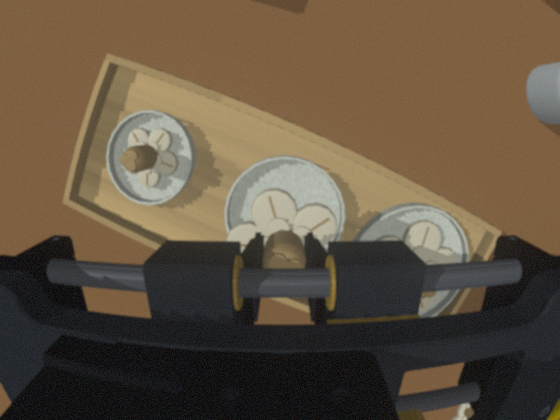

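The view shows the medium flower over the middle cup, whose centre fits at (647.1,55.5), with the other two flowers lying flat in their cups. I lower it and release.

>>> arm_command(delta_pos=[[0.004,-0.003,-0.08],[0.004,-0.003,-0.16],[0.004,-0.003,-0.22],[0.004,-0.003,-0.25],[0.004,-0.003,-0.256]], delta_rot=[[0,0,0],[0,0,0],[0,0,0],[0,0,0],[0,0,0]], claw=[1,1,1,1,1])

```text
t: 13.93
eef_pos: [647.2, 55.3, 27.0]
tcp_rot: [-3.141, 0.001, 0.297]
ft_force: [0.5, -0.1, -0.3]
opening: 0.232
grip_force: 30.0
```

>>> arm_command(delta_pos=[[0,0,0],[0,0,0],[0,0,0],[0,0,0.0],[0,0,0.0]], delta_rot=[[0,0,0],[0,0,0],[0,0,0],[0,0,0],[0,0,0]], claw=[1,1,0.55,0.55,0.55])

```text
t: 14.35
eef_pos: [647.9, 54.6, 28.5]
tcp_rot: [3.141, -0.001, 0.296]
ft_force: [-0.0, 0.2, -0.0]
opening: 0.387
grip_force: 0.0
```

>>> arm_command(delta_pos=[[0,0,0],[0,0,0],[0,0,0.04],[0,0,0.16],[0,0,0.3]], delta_rot=[[0,0,0],[0,0,0],[0,0,0],[0,0,0],[0,0,0]], claw=[0.45,0.45,0.45,0.45,0.45])

```text
t: 14.77
eef_pos: [646.7, 54.6, 102.6]
tcp_rot: [-3.14, 0.004, 0.296]
ft_force: [0.8, 0.4, 1.2]
opening: 0.551
grip_force: 0.0
```

>>> arm_command(delta_pos=[[-0.14,0,0.04],[-0.28,0,0.08],[-0.42,0,0.12],[-0.5,0,0.16],[-0.5,0,0.2]], delta_rot=[[0,0,0],[0,0,0],[0,0,0],[0,0,0],[0,0,0]], claw=[0.45,0.45,0.45,0.45,0.45])

```text
t: 15.18
eef_pos: [519.0, 54.8, 154.3]
tcp_rot: [-3.141, 0.002, 0.296]
ft_force: [1.7, 0.7, 0.7]
opening: 0.548
grip_force: 0.0
```

```bash
python3 - <<'E'
from h import *
read_camera("scene"); s=read_camera("scene"); np.save("pics/s8.npy",s)
cv2.imwrite("pics/s8.png",np.vstack([cv2.resize(s[120:400,120:460,::-1],None,fx=2.1,fy=2.1,interpolation=cv2.INTER_CUBIC)]))
c=calibration("wrist"); im=read_camera("wrist"); np.save("pics/w8.npy",im); print(state()["eef_pos"])
h=cv2.cvtColor(im,cv2.COLOR_RGB2HSV)
for k,(a,b) in {"0":"00"}.items(): wflowers(im,c,8)
E
```

```text
[523.94677031  54.59364487 154.20937218]
flower px [198. 241.] circle [453.  127.1  30. ] mean [454.6 127.2]
```

View pics/s8.png

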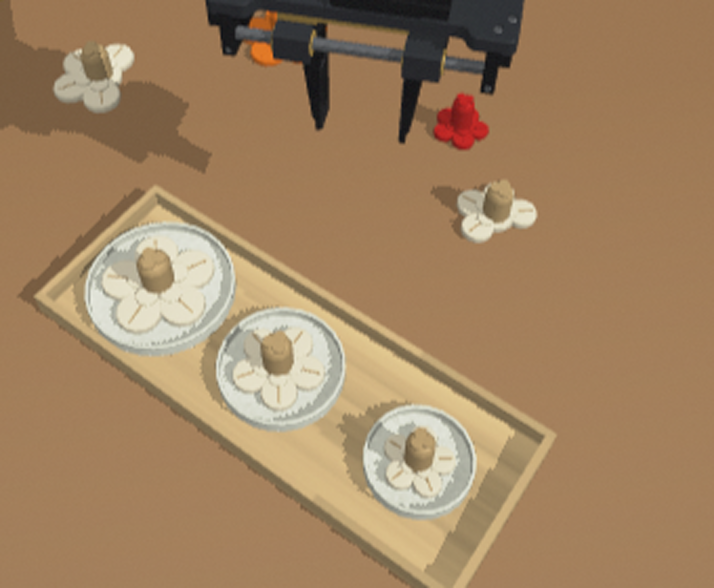

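The three five-petal flowers stand upright and centred in their own cups, at crop positions (155,285), (280,368) and (420,460). The unfinished flowers haven't moved, at (95,75) and (497,212), and the gripper is clear. I hand the job in.

```bash
python3 -c "
from cell import *
print(job_done())"
```

```text
the job is handed in; nothing more can be done
None
```

I packed the three five-petal flowers upright in their own cups, left both unfinished flowers where they lay, and handed the job in at about 15 s of the 80 s limit; no verdict came back.

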